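# Clamp a glued board with a self-closing clip

## Task

The freshly glued board standing in the wooden jig needs its clamp. Squeeze the blue self-closing clip open by its handles, lift it off the grey rack, put its open jaws over the middle of the board's top edge and press it down gently until the board has pushed the red depth pin most of the way in, then keep it there while you let go, so that it is left gripping the board, straight, with the pin still about half-way in or more. Press only lightly, about 6 N and never more than 20 N, and leave the nearby glue stick, eraser and red bulldog clip where they are.

Things in the scene. Friction and masses are not known exactly. Their poses are not given: they have to be found in the camera images.
- clip: Self-closing cross-action spring clip, blue with black middle housing, 96 mm tall, 0.11 to 0.19 kg, parked upright on the rack, its jaws gripping the fin. Origin: bottom of the jaws, midway between. z up, y the closing axis, x along the 40 mm wide jaws; alike both ways round. Jaws 22 mm deep, 9 mm thick. Black housing 36 to 50 mm above the origin, 26 mm wide along y, with a 12 mm collar to 56 mm.
- clip_grip (a point): Middle between the clip's two upright handle plates, 76 mm above its origin: the place to squeeze. The plates (26 mm wide, 52 to 96 mm above the origin) face +y and -y; squeezing them together opens the jaws. Over their outer faces: 60 mm jaws shut, 54 mm parked, 50 mm gripping the board, 36 mm at the stop (jaws 24 mm apart). The spring pushes each plate out with 6 N shut to 13 N at the stop.
- clip_arm_a (a joint): Opening of one jaw from the middle, m: 0 shut, 0.003 parked on the 6 mm fin, 0.005 gripping the 10 mm board, 0.012 squeezed to the stop. Both jaws move alike.
- clip_pin (a joint): How far the red depth pin is pushed up into the clip, m: 0 out, 0.010 at its hard stop. Its foot hangs between the jaws, 24 mm above the clip's origin when out. Its spring takes 1.25 N to start, 3.5 N at 4.5 mm, 6.2 N at 10 mm. Its red head rises above the black collar, between the handles, as the foot is pushed in.
- pin_foot: The pin's red foot (12 mm disc) that meets the board's edge; moves with the pin. Its origin coincides with the clip's origin when the pin is out.
- rack: Grey fixed rack, 90 x 66 mm base 8 mm thick, with an upright steel fin 6 mm thick, 60 mm long along its x, its top 27 mm above the worktop. The clip stands on the base astride the fin. Origin: underside centre.
- jig: Fixed wooden jig, 140 x 74 mm, 25 mm high; origin: underside centre, x along the board, y across it. In its slot stands the glued board (a white and a brown face), 10 mm thick, 100 mm long along x, centred. How high it stands differs each time and is not measured: its top edge is anywhere from 70 to 115 mm above the worktop. It does not give when pressed.
- jig_mid (a point): Middle of the jig's top face (25 mm above the worktop), straight below the middle of the board's top edge.
- glue_stick_mid (a point): Glue stick with red cap, 30 mm across, 96 mm tall, standing beyond the jig; its centre. Leave alone.
- eraser_mid (a point): Pink eraser 20 x 44 x 12 mm, lying beyond the rack; its centre. Leave alone.
- red_clip_mid (a point): Red bulldog clip 43 x 41 x 17 mm lying near the work; 7 mm above its underside. Leave alone.
Mind the look-alikes: they are no part of the job. There is more than one size of the clip; the one meant has the size given above. Of the things that look like the rack, the middle-sized one is meant.

How it is judged:
On the way, in this order (a step that is already met when the one before it is completed fails the run):
1. the clip, squeezed open, is lifted off the rack (value of joint clip_arm_a above 0.0058 m and distance of clip_grip from where it was at the start of the episode above 0.03 m and contact force between clip and rack below 0.1 N and contact force between clip and jig below 0.1 N), for 0.2 s.
2. with its jaws still held open, the clip is pressed down on the board so that the pin is at least 4.5 mm in (x of clip_grip in the frame of jig between -0.015 and 0.015 m and value of joint clip_arm_a above 0.0053 m and value of joint clip_pin above 0.0045 m and contact force between pin_foot and jig above 1.5 N), for 0.2 s.
At the end, for the whole second after the job is handed in: The clip is left at rest gripping the board (jaws 8 to 13 mm apart, over 12 N of contact in all), within 15 mm of the middle of its edge lengthwise and 8 mm across, within 0.15 rad of straight and upright, the depth pin still at least 4.5 mm in (x of clip_grip in the frame of jig between -0.015 and 0.015 m and y of clip_grip in the frame of jig between -0.008 and 0.008 m and angle between the y axis of clip and the y axis of jig, either way round below 0.15 rad and angle between clip's own z axis and vertical below 0.15 rad and value of joint clip_pin above 0.0045 m and contact force between clip and jig above 12 N and value of joint clip_arm_a between 0.004 and 0.0065 m and linear speed of clip below 0.02 m/s); the robot touches nothing.
It fails at once if the board is pressed with more than 20 N through the pin (contact force between pin_foot and jig above 20 N).
It fails at once if the glue stick, eraser or red bulldog clip is moved by more than 20 mm (distance of any of glue_stick_mid, eraser_mid, red_clip_mid from where it was at the start of the episode above 0.02 m).
It also fails if it takes over 48 s, if anything falls off the work surface, if the arm or the gripper's body presses on something with over 40 N, if the wrist force passes 120 N, or if a joint passes its speed limit or range.

## Robot

A 6-joint arm with a two-finger parallel gripper is mounted at the origin on a cart in front of the work surface, level with it; the furniture and walls round the work are solid. World frame = base frame: x ahead of the robot, y to its left, z up, the work surface at z = 0. Lengths are in m, angles in rad, forces in N, time in s.
With the tool pointing down it reaches from about 0.3 to 0.85 m from the base axis. Payload 5.4 kg.
Tool frame: the origin (TCP) lies on the centre line of the jaws, within the pads' length; the fingertips stand 11 mm ahead of it and the grasp point (between the pads) lies 8 mm behind it (r.nose_length is the distance from the TCP to the fingertips, in m); z points along the fingers, y is the line along which they close (so a half turn about z gives the same grasp; the last joint's range is limited). The gripper opens to 85 mm and grips with 20 to 120 N. Pads are 22 mm wide; open, the fingers measure 114 mm over their backs; the gripper's body (76 mm by 85 mm) begins 54 mm behind the grasp point. The pads swing forward as they close: fully open they stand 13 mm farther back than shut.
Start: joints at [-1.556, 0.158, 1.597, -0, 1.386, -0.21], TCP at [0.128, -0.561, 0.242] pointing down, gripper open.
Joint ranges: [-2.91, 2.91], [-0.94, 2.29], [0.18, 2.7], [-1.29, 4.43], [0.17, 2.64], [-3, 3]. Speed limits (rad/s): [2.57, 2.57, 3.14, 3.14, 3.14, 3.14].

## Interface

Orientations are given as [roll, pitch, yaw] about the fixed x, y, z axes, in that order (R = Rz(yaw) Ry(pitch) Rx(roll)).
In Python, from bench import state, capture, job_done, r gives the robot as it stands.
- The arm moves only by the tool play_rows, never from a script. Its argument "rows" is a list of rows, each an object with "gripper": the opening, from 0 (shut) to 1 (fully open); "translation": the shift along the tool's x, y, z in cm, a list of three; "yaw": the turn about the tool's z in rad. A call has 1 to 5 rows; each row shifts and turns the commanded pose from where the row before left it, along the tool's axes as they then stand; what a row does not reach is not made up. A row lasts 1/10 s, in which the tool goes at most 50 mm and 8.59 degrees, less where a joint would pass 70% of its speed; a pose out of reach is approached as far as the arm can. A call with a gripper value outside its range is refused whole. The fingers move at their own pace and stop on an object; the grip force is fixed at half the most. Time passes only in rows, so rows that do not move let the fingers close. It gives the time, the measured TCP pose, the force, the opening and the grip force at its end, in the units of the state.
- state(): the state, without advancing time (a new reading comes with each control period).
- capture(name): name is "side" or "top"; returns a dict with "img" (420x560x3 uint8, red, green, blue), "depth" (420x560 float32, m along the optical axis (not along the pixel's ray), 0 where there is no reading), "fx", "fy", "cx", "cy" (pixels), "distortion" ([k1, k2, p1, p2, k3] as OpenCV has them; the pictures are not rectified), "camera_from_world" (4x4, takes a point from world to camera coordinates). Camera axes: x right, y down, z forward; pixel columns grow to the right and rows downward; lengths in m; the calibration is good to about 2 mm. A picture is of the moment at which its call begins.
- job_done(): hands the job in; it is judged then, once.
The state is a dict: "time_s": time; "joint_pos": joint angles; "joint_velocities": joint speeds; "joint_torque": joint torques, N m; "position": TCP position; "tcp_rot": TCP orientation; "force": force on the tool from outside, world axes, zero at the start; "torque": the same for the moment, N m; "grip_width": finger opening in m; "grasp_force": force on a finger pad.
Only numpy, scipy, OpenCV 4.12 (cv2) and the standard library are available. Lean on these libraries where they do the work, as an engineer would, in place of code of your own. Each camera call takes 0.05 s, during which the arm holds its last target. There are 200 camera calls.

## Working session

There is one attempt and no reset: what is moved stays moved. The work goes in short steps, Python scripts to look and compute and a tool call to move; the robot and the scene stay as the last step left them, time stands still between calls to the robot, and variables do not carry over. Pictures are saved under pics/ and viewed, at most 10 in all, crops included, and the job is handed in when it is done.

Besides the shell and the picture viewer there is one more tool, called as name(argument=value, ...), one argument or row to a line, values as JSON. play_rows: Moves the arm, as the interface text tells. Its arguments: {"type":"object","properties":{"rows":{"type":"array","items":{"type":"object","properties":{"gripper":{"type":"number"},"translation":{"type":"array","items":{"type":"number"}},"yaw":{"type":"number"}}}}},"required":["rows"]}

```bash
mkdir -p pics; cat > h.py <<'E'
import numpy as np, cv2
from bench import state, capture, job_done, r
def world(c):
    h,w=c["depth"].shape
    K=np.array([[c["fx"],0,c["cx"]],[0,c["fy"],c["cy"]],[0,0,1]])
    u,v=np.meshgrid(np.arange(w),np.arange(h))
    p=cv2.undistortPoints(np.stack([u,v],-1).reshape(-1,1,2).astype(float),K,np.array(c["distortion"])).reshape(h,w,2)
    d=c["depth"]; P=np.dstack([p[...,0]*d,p[...,1]*d,d,np.ones_like(d)])
    W=P@np.linalg.inv(c["camera_from_world"]).T
    W=W[...,:3]; W[d==0]=np.nan
    return W
def save(im,n): cv2.imwrite("pics/"+n,cv2.cvtColor(im,cv2.COLOR_RGB2BGR))
E
python3 - <<'E'
from h import *
for n in("side","top"):
    c=capture(n); save(c["img"],n+"0.png"); np.savez(n+"0.npz",img=c["img"],W=world(c))
print(state())
E
```

```text
{'time_s': 0.1, 'joint_pos': array([-1.55611663e+00,  1.58955046e-01,  1.59806173e+00,  2.76007769e-05,
        1.38614462e+00, -2.10136232e-01]), 'joint_velocities': array([ 4.81996411e-05, -8.04812384e-04, -3.84231457e-03, -1.34906596e-04,
       -1.38104115e-03,  2.41362758e-04]), 'joint_torque': array([-5.92992255e-04, -3.96993971e+01, -3.32336354e+01, -2.04196517e-04,
        4.18961135e-03,  1.13178459e-05]), 'position': array([ 0.12814277, -0.5600439 ,  0.24145504]), 'tcp_rot': array([-3.14006408e+00, -3.53755328e-04,  2.24810565e-01]), 'force': array([0.4727086 , 0.40977832, 0.26520565]), 'torque': array([-0.06273954,  0.0097211 ,  0.00408122]), 'grasp_force': 0.0, 'grip_width': 0.08533431769520637}
```

View pics/side0.png

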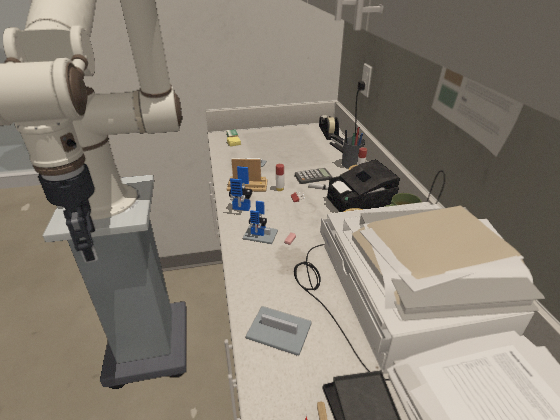

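View pics/top0.png

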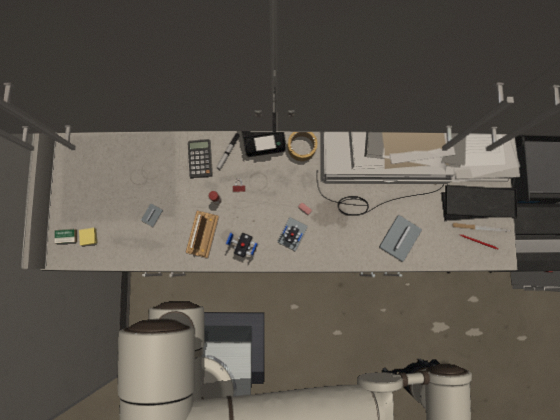

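Candidates for the clip are the blue clip at side (258,220) / top (292,234), standing on a grey rack, and the larger-looking one at side (238,195) / top (243,245), standing loose by the jig. Grey racks in the top view are at (152,214) small, (292,234) middle and (400,237) large. I choose the clip on the middle rack and will check its size.

```bash
python3 - <<'E'
from h import *
a=np.load("side0.npz");b=np.load("top0.npz")
A=cv2.resize(a["img"][145:250,215:315],(560,588),interpolation=cv2.INTER_CUBIC)[:, :400]
A=cv2.resize(a["img"][148:248,220:300],(400,500),interpolation=cv2.INTER_CUBIC)
B=cv2.resize(b["img"][180:280,180:320],(400,286),interpolation=cv2.INTER_CUBIC)
C=np.zeros((500,800,3),np.uint8);C[:,:400]=A;C[:286,400:]=B;save(C,"crop0.png")
def rep(name,W,m):
    P=W[m]; P=P[~np.isnan(P[:,0])]
    print(name,len(P)); 
    if len(P): print(np.percentile(P,[1,50,99],axis=0).round(4).tolist())
for n,d,bx in(("side",a,{"clip":(200,240,245,275),"big":(165,212,228,250),"jig":(155,192,228,270)}),("top",b,{"clip":(215,255,275,310),"big":(230,262,225,260),"jig":(208,260,184,220)})):
    W=d["W"];hsv=cv2.cvtColor(d["img"],cv2.COLOR_RGB2HSV)
    for k,(y0,y1,x0,x1) in bx.items():
        m=np.zeros(W.shape[:2],bool);m[y0:y1,x0:x1]=1
        blue=(hsv[...,0]>100)&(hsv[...,0]<130)&(hsv[...,1]>150)
        if k!="jig": rep(n+k+"blue",W,m&blue)
        else:
            rep(n+k+">.05",W,m&(W[...,2]>.05)); rep(n+k+" .02-.03",W,m&(W[...,2]>.018)&(W[...,2]<.032))
    if n=="top":
        for k,(y0,y1,x0,x1) in (("rack",bx["clip"]),("jig",bx["jig"])):
            m=np.zeros(W.shape[:2],np.uint8)
            m[y0:y1,x0:x1]=(W[y0:y1,x0:x1,2]>(.004 if k=="rack" else .015))
            pts=W[m>0][:,:2].astype(np.float32); print(k,cv2.minAreaRect(pts))
        m=np.zeros(W.shape[:2],bool);m[208:260,184:220]=1
        print("board",cv2.minAreaRect(W[m&(W[...,2]>.06)][:,:2].astype(np.float32)),np.median(W[m&(W[...,2]>.06)][:,2]))
        print("table z",np.nanmedian(W[200:225,240:270,2]))
E
```

```text
sideclipblue 310
[[0.4632, -0.3169, 0.0053], [0.4803, -0.2912, 0.0672], [0.5049, -0.1437, 0.104]]
sidebigblue 452
[[0.4221, -0.1843, 0.0029], [0.4532, -0.1496, 0.0927], [0.4811, -0.0974, 0.1334]]
sidejig>.05 761
[[0.4219, -0.1836, 0.0518], [0.4698, -0.0187, 0.0968], [0.5369, 0.0074, 0.1332]]
sidejig .02-.03 138
[[0.4232, -0.0445, 0.0185], [0.518, -0.0192, 0.0244], [0.5561, 0.0374, 0.0308]]
topclipblue 5
[[0.4621, -0.3081, 0.1025], [0.4683, -0.3022, 0.1068], [0.4936, -0.2654, 0.1093]]
topbigblue 44
[[0.4241, -0.1784, 0.1107], [0.4571, -0.1051, 0.1329], [0.4772, -0.0963, 0.1397]]
topjig>.05 245
[[0.4403, -0.0172, 0.0541], [0.4877, -0.0036, 0.1062], [0.5354, 0.0124, 0.1155]]
topjig .02-.03 438
[[0.4206, -0.0407, 0.0184], [0.4829, -0.0123, 0.0258], [0.5537, 0.0364, 0.0315]]
rack ((0.48726269602775574, -0.2887268662452698), (0.12519632279872894, 0.10949426889419556), 0.07861217856407166)
jig ((0.4874051511287689, -0.00183173269033432), (0.07287014275789261, 0.139212504029274), 76.50397491455078)
board ((0.4878038763999939, -0.0020147114992141724), (0.0112928980961442, 0.09950143098831177), 76.36457824707031) 0.10701373122048385
table z 0.0014731127749849637
```

View pics/crop0.png

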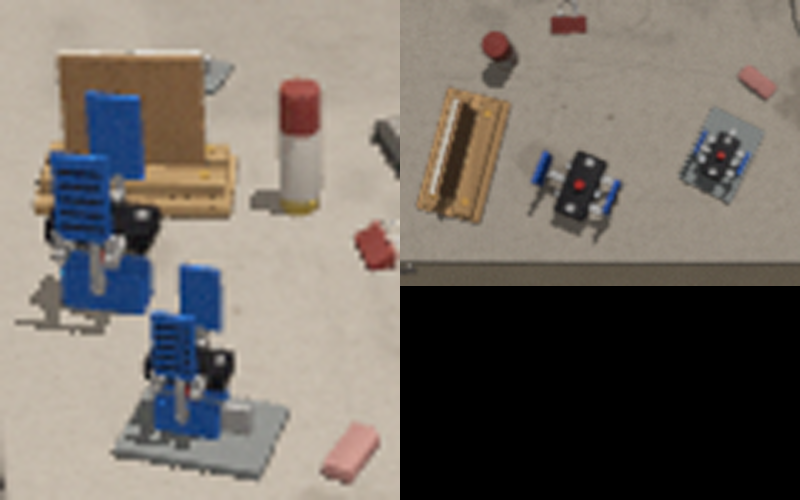

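The crop confirms it: the clip on the middle rack (top crop ~(720,155)) tops out at 0.104 m, which is 8 + 96 mm, and the other one is larger. Next I refine the clip's position and yaw.

```bash
python3 - <<'E'
from h import *
from scipy import ndimage
b=np.load("top0.npz");a=np.load("side0.npz")
W=b["W"].copy()
m=np.zeros(W.shape[:2],bool);m[215:255,275:312]=1
L,n=ndimage.label(m&(W[...,2]>.0055)); k=np.argmax(np.bincount(L.ravel())[1:])+1
P=W[L==k]; print(len(P),"rack",cv2.minAreaRect(P[:,:2].astype(np.float32)))
base=P[P[:,2]<.013];print("base",cv2.minAreaRect(base[:,:2].astype(np.float32)))
for lo,hi in((.04,.06),(.035,.075),(.09,.12)):
    q=P[(P[:,2]>lo)&(P[:,2]<hi)][:,:2]; print(lo,hi,len(q),q.mean(0),cv2.minAreaRect(q.astype(np.float32)))
im=b["img"].astype(int); red=m&(im[...,0]>1.8*im[...,1])&(im[...,0]>1.8*im[...,2])&(im[...,0]>90); print("red",W[red].mean(0) if red.any() else 0, red.sum())
q=P[P[:,2]>.08]; print(np.c_[q].round(3).tolist())
# side: rack base & handles
S=a["W"];s=np.zeros(S.shape[:2],bool);s[195:245,235:285]=1
Q=S[s&(S[...,2]>.068)&(S[...,2]<.108)&(S[...,0]<.53)&(S[...,0]>.43)]; Q=Q[(Q[:,1]<-.24)&(Q[:,1]>-.34)]
h=cv2.cvtColor(a["img"],cv2.COLOR_RGB2HSV)
lab=[]
for nm,(x0,x1,y0,y1) in {"near":(249,260,210,226),"far":(255,266,200,215)}.items():
    z=np.zeros(S.shape[:2],bool);z[y0:y1,x0:x1]=1
    z&=(h[...,0]>100)&(h[...,0]<130)&(h[...,1]>150)&(S[...,2]>.06)
    p=S[z]; p=p[p[:,2]>.06]; print(nm,len(p),p.mean(0).round(4),np.percentile(p,[5,95],axis=0).round(4).tolist())
E
```

```text
564 rack ((0.488242506980896, -0.2872422933578491), (0.06689567118883133, 0.09017607569694519), 63.4852409362793)
base ((0.488242506980896, -0.2872422933578491), (0.06689567118883133, 0.09017607569694519), 63.4852409362793)
0.04 0.06 122 [ 0.48300029 -0.28506551] ((0.48253965377807617, -0.28486424684524536), (0.04540509358048439, 0.04844063147902489), 63.09902572631836)
0.035 0.075 172 [ 0.48242448 -0.28472441] ((0.4824903905391693, -0.28450554609298706), (0.05166488140821457, 0.04842495173215866), 61.91627883911133)
0.09 0.12 31 [ 0.48310599 -0.28298374] ((0.4828348457813263, -0.2838033437728882), (0.0546279139816761, 0.023813733831048012), 64.18927001953125)
red [ 0.48449562 -0.28546538  0.06640219] 5
[[0.504, -0.264, 0.098], [0.504, -0.267, 0.101], [0.501, -0.264, 0.106], [0.501, -0.267, 0.105], [0.498, -0.261, 0.099], [0.498, -0.264, 0.103], [0.495, -0.261, 0.106], [0.494, -0.264, 0.109], [0.493, -0.258, 0.097], [0.492, -0.261, 0.104], [0.489, -0.258, 0.105], [0.489, -0.261, 0.106], [0.486, -0.255, 0.103], [0.485, -0.258, 0.11], [0.483, -0.255, 0.099], [0.483, -0.258, 0.1], [0.483, -0.311, 0.107], [0.48, -0.309, 0.099], [0.48, -0.311, 0.104], [0.477, -0.308, 0.106], [0.477, -0.312, 0.101], [0.474, -0.306, 0.101], [0.474, -0.308, 0.107], [0.471, -0.305, 0.108], [0.471, -0.308, 0.104], [0.469, -0.303, 0.095], [0.468, -0.305, 0.102], [0.465, -0.302, 0.107], [0.465, -0.305, 0.106], [0.463, -0.3, 0.095], [0.462, -0.302, 0.108], [0.461, -0.3, 0.085]]
near 94 [ 0.4752 -0.3089  0.0833] [[0.4645, -0.3166, 0.0641], [0.4863, -0.2659, 0.103]]
far 100 [ 0.4931 -0.2735  0.0866] [[0.4783, -0.3151, 0.0669], [0.5048, -0.2617, 0.1035]]
```

play_rows(
  rows=[
    {"gripper":1,"translation":[0,0,0],"yaw":0.1375},
    {"gripper":1,"translation":[0,0,0],"yaw":0.1375},
    {"gripper":1,"translation":[0,0,0],"yaw":0.1375},
    {"gripper":1,"translation":[0,0,0],"yaw":0.1375},
    {"gripper":1,"translation":[0,0,0],"yaw":0.1375},
  ],
)

```text
time_s: 0.6
position: [0.1281, -0.5602, 0.2417]
tcp_rot: [-3.141, 0.001, -0.468]
force: [-0.6, 0.4, -0.0]
grip_width: 0.0855
grasp_force: 0.0
```

play_rows(
  rows=[
    {"gripper":1,"translation":[1.9,-4.0,0],"yaw":0},
    {"gripper":1,"translation":[1.9,-4.0,0],"yaw":0},
    {"gripper":1,"translation":[1.9,-4.0,0],"yaw":0},
    {"gripper":1,"translation":[1.9,-4.0,0],"yaw":0},
    {"gripper":1,"translation":[1.9,-4.0,0],"yaw":0},
  ],
)

```text
time_s: 1.1
position: [0.3035, -0.4224, 0.2419]
tcp_rot: [-3.141, 0.0, -0.463]
force: [0.5, -1.3, 0.1]
grip_width: 0.0854
grasp_force: 0.0
```

play_rows(
  rows=[
    {"gripper":1,"translation":[1.9,-4.0,0],"yaw":0},
    {"gripper":1,"translation":[1.9,-4.0,0],"yaw":0},
    {"gripper":1,"translation":[1.9,-4.0,0],"yaw":0},
    {"gripper":1,"translation":[1.9,-4.0,0],"yaw":0},
    {"gripper":1,"translation":[1.9,-4.0,0],"yaw":0},
  ],
)

```text
time_s: 1.6
position: [0.4777, -0.2858, 0.2419]
tcp_rot: [-3.141, 0.001, -0.463]
force: [0.6, -1.0, -0.4]
grip_width: 0.0855
grasp_force: 0.0
```

```bash
cat >> h.py <<'E'
def togo(x,y,z,yaw):
    s=state();from scipy.spatial.transform import Rotation as R
    M=R.from_euler("xyz",s["tcp_rot"]).as_matrix()
    print(s["time_s"],"pos",s["position"].round(4),"rot",s["tcp_rot"].round(4),"F",s["force"].round(2),"w",round(s["grip_width"],4),round(s["grasp_force"],1))
    print("tool cm",(M.T@(np.array([x,y,z])-s["position"])*100).round(2),"toolyaw",round(s["tcp_rot"][2]-yaw,4))
E
python3 -c "
from h import *
togo(.483,-.2845,.2,-.4625)"
```

```text
1.6 pos [ 0.4777 -0.2858  0.2419] rot [-3.1415e+00  7.0000e-04 -4.6270e-01] F [ 0.65 -1.01 -0.43] w 0.0855 0.0
tool cm [ 0.41 -0.35  4.19] toolyaw -0.0002
```

play_rows(
  rows=[
    {"gripper":1,"translation":[0.4,-0.35,3.0],"yaw":0},
    {"gripper":1,"translation":[0,0,4.0],"yaw":0},
    {"gripper":1,"translation":[0,0,4.0],"yaw":0},
    {"gripper":1,"translation":[0,0,3.0],"yaw":0},
    {"gripper":1,"translation":[0,0,0],"yaw":0},
  ],
)

```text
time_s: 2.1
position: [0.4786, -0.283, 0.0969]
tcp_rot: [-3.138, 0.011, -0.463]
force: [-1.1, 0.8, 0.4]
grip_width: 0.0851
grasp_force: 0.0
```

```bash
python3 - <<'E'
from h import *
togo(.483,-.2845,.077,-.4625)
a=capture("side");b=capture("top")
A=cv2.resize(a["img"][180:250,220:290],(500,500),interpolation=cv2.INTER_CUBIC)
B=cv2.resize(b["img"][205:265,270:320],(300,360),interpolation=cv2.INTER_CUBIC)
C=np.zeros((500,800,3),np.uint8);C[:,:500]=A;C[:360,500:]=B;save(C,"c1.png")
E
```

```text
2.1 pos [ 0.4786 -0.283   0.0969] rot [-3.1384  0.0107 -0.4626] F [-1.06  0.82  0.36] w 0.0851 0.0
tool cm [ 0.48 -0.05  1.99] toolyaw -0.0001
```

View pics/c1.png

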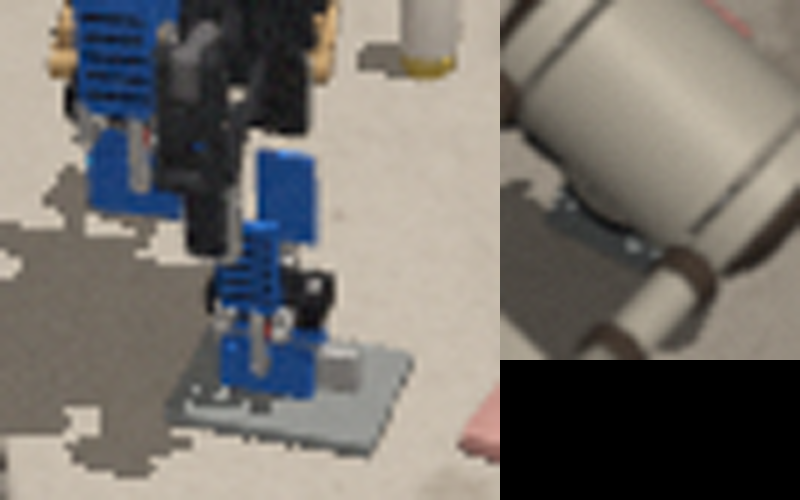

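The fingers straddle the two blue plates (near finger tip at crop (205,250), near plate at (250,265)), still about 2 cm high and about 5 mm short along tool x.

play_rows(
  rows=[
    {"gripper":1,"translation":[0,0,0],"yaw":0},
    {"gripper":1,"translation":[0,0,0],"yaw":0},
  ],
)

```text
time_s: 2.4
position: [0.4831, -0.2872, 0.1047]
tcp_rot: [3.14, -0.004, -0.463]
force: [-0.1, -0.3, 0.1]
grip_width: 0.0854
grasp_force: 0.0
```

```bash
python3 - <<'E'
from h import *
togo(.483,-.2845,.077,-.4625)
E
```

```text
2.4 pos [ 0.4831 -0.2872  0.1047] rot [ 3.1404 -0.004  -0.4628] F [-0.06 -0.34  0.12] w 0.0854 0.0
tool cm [-0.14 -0.24  2.77] toolyaw -0.0003
```

play_rows(
  rows=[
    {"gripper":1,"translation":[-0.1,-0.2,1.0],"yaw":0},
    {"gripper":1,"translation":[0,0,1.0],"yaw":0},
    {"gripper":1,"translation":[0,0,0.7],"yaw":0},
    {"gripper":1,"translation":[0,0,0],"yaw":0},
    {"gripper":1,"translation":[0,0,0],"yaw":0},
  ],
)

```text
time_s: 2.9
position: [0.4816, -0.2836, 0.0748]
tcp_rot: [-3.141, 0.001, -0.463]
force: [-0.2, 0.2, 0.5]
grip_width: 0.0854
grasp_force: 0.0
```

```bash
python3 - <<'E'
from h import *
togo(.483,-.2845,.077,-.4625)
E
```

```text
2.9 pos [ 0.4816 -0.2836  0.0748] rot [-3.1413e+00  9.0000e-04 -4.6270e-01] F [-0.24  0.21  0.5 ] w 0.0854 0.0
tool cm [ 0.16  0.02 -0.22] toolyaw -0.0002
```

play_rows(
  rows=[
    {"gripper":0.55,"translation":[0.1,0,-0.2],"yaw":0},
    {"gripper":0.55,"translation":[0,0,0],"yaw":0},
    {"gripper":0.4,"translation":[0,0,0],"yaw":0},
    {"gripper":0.3,"translation":[0,0,0],"yaw":0},
    {"gripper":0.3,"translation":[0,0,0],"yaw":0},
  ],
)

```text
time_s: 3.4
position: [0.4844, -0.289, 0.0825]
tcp_rot: [3.135, -0.008, -0.462]
force: [-7.2, -4.9, 20.0]
grip_width: 0.03
grasp_force: 60.1
```

play_rows(
  rows=[
    {"gripper":0.3,"translation":[0,0,0],"yaw":0},
    {"gripper":0.3,"translation":[0,0,0],"yaw":0},
    {"gripper":0.3,"translation":[0,0,0],"yaw":0},
  ],
)

```text
time_s: 3.7
position: [0.4844, -0.289, 0.0825]
tcp_rot: [3.135, -0.008, -0.462]
force: [-7.9, -5.6, 20.3]
grip_width: 0.0299
grasp_force: 60.1
```

```bash
python3 - <<'E'
from h import *
togo(.483,-.2845,.077,-.4625)
a=capture("side")
save(cv2.resize(a["img"][180:250,220:290],(600,600),interpolation=cv2.INTER_CUBIC),"c2.png")
E
```

```text
3.7 pos [ 0.4844 -0.289   0.0825] rot [ 3.1346 -0.0077 -0.462 ] F [-7.94 -5.6  20.32] w 0.0299 60.1
tool cm [-0.33 -0.34  0.54] toolyaw 0.0005
```

View pics/c2.png

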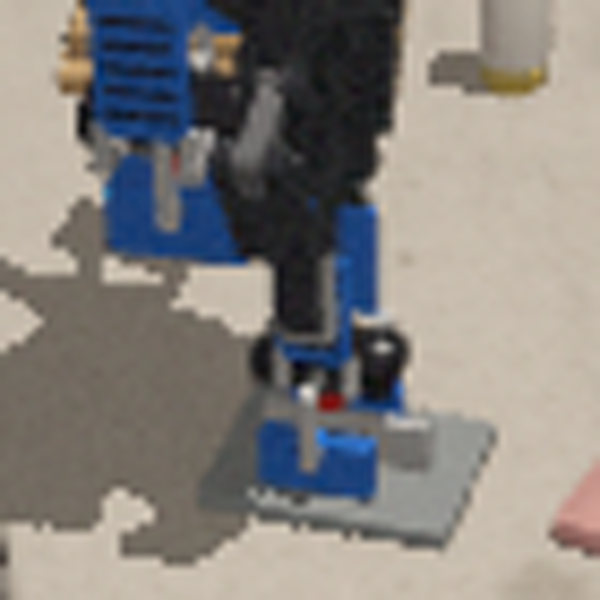

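The picture shows the plates squeezed between the fingers (crop (310,290)) and the jaws spread off the fin (near jaw (320,465)). The pads' forward swing is pressing the clip into the rack, so I lift straight up.

play_rows(
  rows=[
    {"gripper":0.3,"translation":[0,0,-0.5],"yaw":0},
    {"gripper":0.3,"translation":[0,0,-1.0],"yaw":0},
    {"gripper":0.3,"translation":[0,0,-2.0],"yaw":0},
    {"gripper":0.3,"translation":[0,0,-3.0],"yaw":0},
    {"gripper":0.3,"translation":[0,0,-3.0],"yaw":0},
  ],
)

```text
time_s: 4.25
position: [0.4822, -0.2833, 0.1726]
tcp_rot: [-3.141, 0.002, -0.462]
force: [0.2, 0.7, -1.4]
grip_width: 0.0292
grasp_force: 60.4
```

play_rows(
  rows=[
    {"gripper":0.3,"translation":[0,0,-3.0],"yaw":0},
    {"gripper":0.3,"translation":[0,0,-3.0],"yaw":0},
    {"gripper":0.3,"translation":[0,0,-1.5],"yaw":0},
    {"gripper":0.3,"translation":[0,0,0],"yaw":0},
    {"gripper":0.3,"translation":[0,0,0],"yaw":0},
  ],
)

```text
time_s: 4.75
position: [0.4823, -0.2837, 0.2458]
tcp_rot: [-3.141, 0.002, -0.463]
force: [0.5, 0.2, -1.4]
grip_width: 0.0292
grasp_force: 60.4
```

```bash
python3 - <<'E'
from h import *
togo(.4875,-.002,.25,-.2374)
a=capture("side")
np.savez("lift.npz",img=a["img"],W=world(a))
save(cv2.resize(a["img"][120:250,200:300],(460,598),interpolation=cv2.INTER_CUBIC),"c3.png")
E
```

```text
4.75 pos [ 0.4823 -0.2837  0.2458] rot [-3.1409e+00  2.1000e-03 -4.6260e-01] F [ 0.46  0.19 -1.44] w 0.0292 60.4
tool cm [-12.11 -25.44  -0.37] toolyaw -0.2252
```

View pics/c3.png

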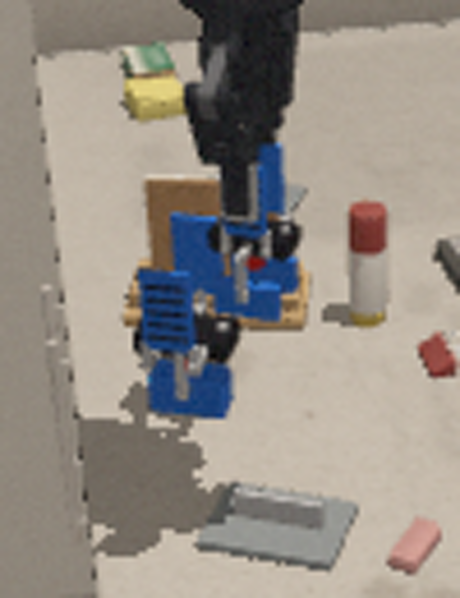

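The clip is lifted with its jaws open (jaw at crop (260,300)). Next I measure where its jaws sit relative to the TCP.

```bash
python3 - <<'E'
from h import *
from scipy.spatial.transform import Rotation as R
d=np.load("lift.npz");W=d["W"];h=cv2.cvtColor(d["img"],cv2.COLOR_RGB2HSV)
M=R.from_euler("xyz",[-3.1409,.0021,-.4626]).as_matrix();p0=np.array([.4823,-.2837,.2458])
T=(W-p0)@M
ok=(h[...,0]>100)&(h[...,0]<130)&(h[...,1]>140)&(np.abs(T[...,0])<.035)&(np.abs(T[...,1])<.045)&(T[...,2]>-.05)&(T[...,2]<.09)
P=T[ok]
v,u=np.nonzero(ok);print("px",u.min(),u.max(),v.min(),v.max(),len(P))
print("z pct",np.percentile(P[:,2],[1,5,95,99]).round(4))
for n,s in(("jaws",P[P[:,2]>.047]),("plates",P[P[:,2]<.01])):
    for sg in(-1,1):
        q=s[np.sign(s[:,1])==sg]
        if len(q)>5:print(n,sg,len(q),np.percentile(q,[2,50,98],axis=0).round(4).tolist())
E
```

```text
px 245 264 151 188 242
z pct [-0.021  -0.0169  0.0705  0.072 ]
jaws -1 42 [[-0.0049, -0.0149, 0.0531], [0.0122, -0.0115, 0.0627], [0.0209, -0.0086, 0.0709]]
jaws 1 96 [[-0.0164, 0.0151, 0.0517], [0.0054, 0.0212, 0.0605], [0.0215, 0.0238, 0.0722]]
plates -1 42 [[0.0021, -0.0169, -0.021], [0.0097, -0.0141, -0.0082], [0.0142, -0.0108, 0.0092]]
plates 1 21 [[0.0117, 0.0137, -0.0278], [0.0138, 0.0173, -0.0092], [0.0162, 0.0219, 0.0069]]
```

play_rows(
  rows=[
    {"gripper":0.3,"translation":[0,0,0],"yaw":-0.1126},
    {"gripper":0.3,"translation":[0,0,0],"yaw":-0.1126},
    {"gripper":0.3,"translation":[-0.63,-2.75,0],"yaw":0},
    {"gripper":0.3,"translation":[-0.63,-2.75,0],"yaw":0},
    {"gripper":0.3,"translation":[-0.63,-2.75,0],"yaw":0},
  ],
)

```text
time_s: 5.3
position: [0.4827, -0.1981, 0.2448]
tcp_rot: [-3.14, 0.004, -0.238]
force: [-0.1, -0.2, -1.8]
grip_width: 0.0293
grasp_force: 60.4
```

play_rows(
  rows=[
    {"gripper":0.3,"translation":[-0.63,-2.75,0],"yaw":0},
    {"gripper":0.3,"translation":[-0.63,-2.75,0],"yaw":0},
    {"gripper":0.3,"translation":[-0.63,-2.75,0],"yaw":0},
    {"gripper":0.3,"translation":[-0.63,-2.75,0],"yaw":0},
    {"gripper":0.3,"translation":[-0.63,-2.75,0],"yaw":0},
  ],
)

```text
time_s: 5.8
position: [0.4844, -0.057, 0.245]
tcp_rot: [-3.141, 0.004, -0.238]
force: [0.0, -0.8, -1.3]
grip_width: 0.0292
grasp_force: 60.4
```

play_rows(
  rows=[
    {"gripper":0.3,"translation":[-0.63,-2.75,0],"yaw":0},
    {"gripper":0.3,"translation":[-0.63,-2.75,0],"yaw":0},
    {"gripper":0.3,"translation":[0,0,0],"yaw":0},
    {"gripper":0.3,"translation":[0,0,0],"yaw":0},
    {"gripper":0.3,"translation":[0,0,0],"yaw":0},
  ],
)

```text
time_s: 6.3
position: [0.4858, -0.0027, 0.2463]
tcp_rot: [3.141, 0.002, -0.238]
force: [-0.8, -0.3, -1.6]
grip_width: 0.0289
grasp_force: 60.4
```

```bash
python3 - <<'E'
from h import *
togo(.4855,-.0015,.2,-.2374)
from scipy.spatial.transform import Rotation as R
s=state();M=R.from_euler("xyz",s["tcp_rot"]).as_matrix()
a=capture("side");W=world(a);h=cv2.cvtColor(a["img"],cv2.COLOR_RGB2HSV)
T=(W-s["position"])@M
ok=(h[...,0]>100)&(h[...,0]<130)&(h[...,1]>140)&(np.abs(T[...,0])<.035)&(np.abs(T[...,1])<.045)&(T[...,2]>.047)&(T[...,2]<.085)
P=T[ok]
for sg in(-1,1):
    q=P[np.sign(P[:,1])==sg];print("jaw",sg,len(q),np.percentile(q,[3,50,97],axis=0).round(4).tolist() if len(q)>5 else "")
# board in the same camera/tool frame
b=(T[...,2]>.095)&(T[...,2]<.17)&(np.abs(T[...,0])<.07)&(np.abs(T[...,1])<.03)
q=T[b];print("board pts",len(q),np.percentile(q,[2,50,98],axis=0).round(4).tolist())
o=np.load("side0.npz")["W"];o=o[150:192,228:262].reshape(-1,3);o=(o-s["position"])@M
q=o[(o[:,2]<s["position"][2]-.045)&(np.abs(o[:,1])<.02)&(np.abs(o[:,0])<.07)];print("board side0",len(q),np.percentile(q,[1,50,99],axis=0).round(4).tolist(),"top z", s["position"][2]-np.percentile(q[:,2],[1,3,6]))
save(cv2.resize(a["img"][110:220,200:300],(540,594),interpolation=cv2.INTER_CUBIC),"c4.png")
E
```

```text
6.3 pos [ 0.4858 -0.0027  0.2463] rot [ 3.1412e+00  1.8000e-03 -2.3820e-01] F [-0.83 -0.27 -1.56] w 0.0289 60.4
tool cm [-0.05 -0.12  4.63] toolyaw -0.0008
jaw -1 31 [[-0.0153, -0.0168, 0.0523], [0.0077, -0.0122, 0.0575], [0.0186, -0.0069, 0.0641]]
jaw 1 69 [[-0.0142, 0.0172, 0.0516], [0.0052, 0.0217, 0.0612], [0.0217, 0.026, 0.0731]]
board pts 277 [[-0.043, -0.0072, 0.1353], [0.0087, 0.0026, 0.1493], [0.0535, 0.0068, 0.1687]]
board side0 416 [[-0.0447, -0.0072, 0.1353], [0.0145, 0.0029, 0.1589], [0.0537, 0.0088, 0.2001]] top z [0.11097804 0.11035782 0.10971209]
```

View pics/c4.png

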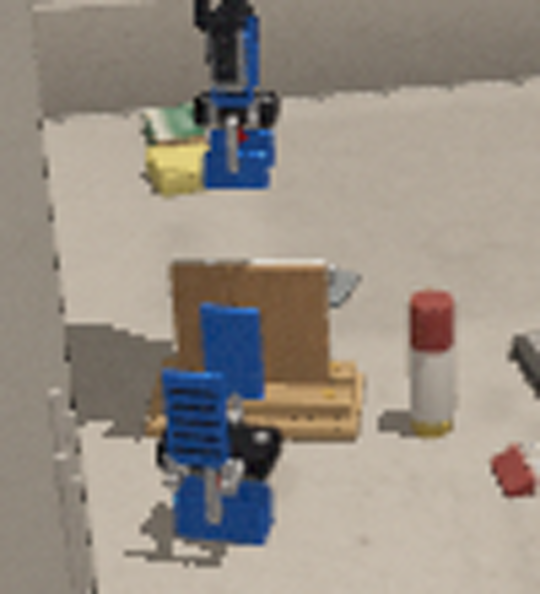

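The clip hangs over the board: jaws at crop (240,160), board's top edge at (250,262), lined up lengthwise within about 2 mm. I nudge it 1.5 mm across and descend.

play_rows(
  rows=[
    {"gripper":0.3,"translation":[0,-0.15,1.5],"yaw":0},
    {"gripper":0.3,"translation":[0,0,2.0],"yaw":0},
    {"gripper":0.3,"translation":[0,0,1.5],"yaw":0},
    {"gripper":0.3,"translation":[0,0,0.5],"yaw":0},
    {"gripper":0.3,"translation":[0,0,0],"yaw":0},
  ],
)

```text
time_s: 6.85
position: [0.4861, -0.0012, 0.1916]
tcp_rot: [3.142, 0.002, -0.239]
force: [-0.3, -0.2, -1.1]
grip_width: 0.0291
grasp_force: 60.4
```

play_rows(
  rows=[
    {"gripper":0.3,"translation":[0,0,0],"yaw":0},
    {"gripper":0.3,"translation":[0,0,0.5],"yaw":0},
    {"gripper":0.3,"translation":[0,0,0.5],"yaw":0},
    {"gripper":0.3,"translation":[0,0,0],"yaw":0},
    {"gripper":0.3,"translation":[0,0,0],"yaw":0},
  ],
)

```text
time_s: 7.35
position: [0.4865, -0.0006, 0.1822]
tcp_rot: [-3.142, 0.0, -0.237]
force: [-0.1, -0.1, -1.0]
grip_width: 0.0291
grasp_force: 60.4
```

```bash
python3 - <<'E'
from h import *
togo(.4855,-.0015,.16,-.2374)
a=capture("side")
save(cv2.resize(a["img"][130:200,215:285],(600,600),interpolation=cv2.INTER_CUBIC),"c5.png")
E
```

```text
7.35 pos [ 0.4865 -0.0006  0.1822] rot [-3.1416e+00  3.0000e-04 -2.3740e-01] F [-0.08 -0.13 -1.02] w 0.0291 60.4
tool cm [-0.07  0.11  2.22] toolyaw -0.0
```

View pics/c5.png

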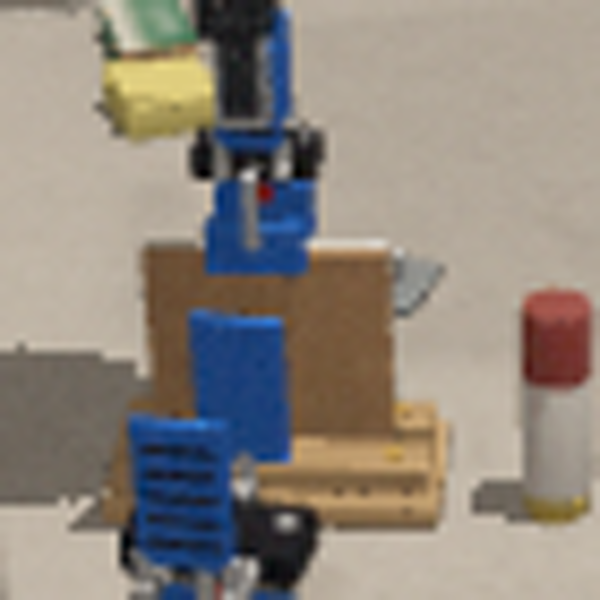

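The jaws (crop (257,240)) sit over the board's edge (145–392, y≈245), with the near jaw in front of the face. I shift 2 mm in x and lower slowly until contact.

play_rows(
  rows=[
    {"gripper":0.3,"translation":[0.2,0,0.5],"yaw":0},
    {"gripper":0.3,"translation":[0,0,0.5],"yaw":0},
    {"gripper":0.3,"translation":[0,0,0.5],"yaw":0},
    {"gripper":0.3,"translation":[0,0,0],"yaw":0},
    {"gripper":0.3,"translation":[0,0,0],"yaw":0},
  ],
)

```text
time_s: 7.9
position: [0.4883, -0.0011, 0.167]
tcp_rot: [-3.142, 0.001, -0.237]
force: [-0.3, 0.4, -0.6]
grip_width: 0.0291
grasp_force: 60.4
```

play_rows(
  rows=[
    {"gripper":0.3,"translation":[0,0,0.3],"yaw":0},
    {"gripper":0.3,"translation":[0,0,0.3],"yaw":0},
    {"gripper":0.3,"translation":[0,0,0],"yaw":0},
    {"gripper":0.3,"translation":[0,0,0],"yaw":0},
  ],
)

```text
time_s: 8.3
position: [0.4884, -0.0011, 0.1612]
tcp_rot: [-3.142, 0.0, -0.237]
force: [-0.9, -0.6, -1.7]
grip_width: 0.0293
grasp_force: 60.4
```

play_rows(
  rows=[
    {"gripper":0.3,"translation":[0,0,0.2],"yaw":0},
    {"gripper":0.3,"translation":[0,0,0.2],"yaw":0},
    {"gripper":0.3,"translation":[0,0,0],"yaw":0},
    {"gripper":0.3,"translation":[0,0,0],"yaw":0},
  ],
)

```text
time_s: 8.7
position: [0.4888, -0.0013, 0.1577]
tcp_rot: [3.142, -0.001, -0.238]
force: [0.6, 0.7, 2.2]
grip_width: 0.0293
grasp_force: 60.9
```

play_rows(
  rows=[
    {"gripper":0.3,"translation":[0,0,0.2],"yaw":0},
    {"gripper":0.3,"translation":[0,0,0.1],"yaw":0},
    {"gripper":0.3,"translation":[0,0,0],"yaw":0},
    {"gripper":0.3,"translation":[0,0,0],"yaw":0},
  ],
)

```text
time_s: 9.1
position: [0.4888, -0.0012, 0.1546]
tcp_rot: [3.142, -0.001, -0.238]
force: [0.4, -0.1, 3.9]
grip_width: 0.0291
grasp_force: 61.2
```

play_rows(
  rows=[
    {"gripper":0.3,"translation":[0,0,0.2],"yaw":0},
    {"gripper":0.3,"translation":[0,0,0.1],"yaw":0},
    {"gripper":0.3,"translation":[0,0,0],"yaw":0},
    {"gripper":0.3,"translation":[0,0,0],"yaw":0},
  ],
)

```text
time_s: 9.5
position: [0.4887, -0.0013, 0.1515]
tcp_rot: [3.142, -0.001, -0.238]
force: [0.5, -0.8, 4.2]
grip_width: 0.0293
grasp_force: 61.4
```

play_rows(
  rows=[
    {"gripper":0.3,"translation":[0,0,0.1],"yaw":0},
    {"gripper":0.35,"translation":[0,0,0],"yaw":0},
    {"gripper":0.35,"translation":[0,0,0],"yaw":0},
    {"gripper":0.35,"translation":[0,0,0],"yaw":0},
  ],
)

```text
time_s: 9.9
position: [0.4887, -0.0013, 0.1505]
tcp_rot: [3.142, -0.001, -0.238]
force: [1.0, -0.9, 4.6]
grip_width: 0.0301
grasp_force: 54.1
```

play_rows(
  rows=[
    {"gripper":0.39,"translation":[0,0,0],"yaw":0},
    {"gripper":0.39,"translation":[0,0,0],"yaw":0},
    {"gripper":0.39,"translation":[0,0,0],"yaw":0},
  ],
)

```text
time_s: 10.2
position: [0.4887, -0.0012, 0.1504]
tcp_rot: [3.142, -0.0, -0.237]
force: [-0.2, -0.9, 4.7]
grip_width: 0.0335
grasp_force: 24.8
```

play_rows(
  rows=[
    {"gripper":0.42,"translation":[0,0,0.05],"yaw":0},
    {"gripper":0.42,"translation":[0,0,0],"yaw":0},
    {"gripper":0.42,"translation":[0,0,0],"yaw":0},
  ],
)

```text
time_s: 10.5
position: [0.4886, -0.0013, 0.1498]
tcp_rot: [3.141, -0.0, -0.238]
force: [0.8, -1.6, 3.6]
grip_width: 0.0359
grasp_force: 12.9
```

play_rows(
  rows=[
    {"gripper":0.45,"translation":[0,0,0.05],"yaw":0},
    {"gripper":0.45,"translation":[0,0,0],"yaw":0},
    {"gripper":0.45,"translation":[0,0,0],"yaw":0},
  ],
)

```text
time_s: 10.8
position: [0.4886, -0.0013, 0.1493]
tcp_rot: [3.141, -0.0, -0.238]
force: [1.6, -2.5, 4.1]
grip_width: 0.0386
grasp_force: 12.1
```

play_rows(
  rows=[
    {"gripper":0.48,"translation":[0,0,0.1],"yaw":0},
    {"gripper":0.48,"translation":[0,0,0],"yaw":0},
    {"gripper":0.48,"translation":[0,0,0],"yaw":0},
  ],
)

```text
time_s: 11.1
position: [0.4885, -0.0013, 0.1483]
tcp_rot: [3.141, -0.0, -0.238]
force: [1.0, -2.2, 4.8]
grip_width: 0.0411
grasp_force: 11.4
```

play_rows(
  rows=[
    {"gripper":0.51,"translation":[0,0,0.1],"yaw":0},
    {"gripper":0.51,"translation":[0,0,0],"yaw":0},
    {"gripper":0.51,"translation":[0,0,0],"yaw":0},
  ],
)

```text
time_s: 11.4
position: [0.4886, -0.0013, 0.1475]
tcp_rot: [3.141, -0.0, -0.237]
force: [0.5, -2.0, 6.5]
grip_width: 0.0435
grasp_force: 10.6
```

play_rows(
  rows=[
    {"gripper":0.54,"translation":[0,0,0.05],"yaw":0},
    {"gripper":0.54,"translation":[0,0,0],"yaw":0},
    {"gripper":0.54,"translation":[0,0,0],"yaw":0},
  ],
)

```text
time_s: 11.7
position: [0.4885, -0.0013, 0.1471]
tcp_rot: [3.141, -0.0, -0.237]
force: [-0.2, -2.8, 6.9]
grip_width: 0.0461
grasp_force: 9.9
```

play_rows(
  rows=[
    {"gripper":0.57,"translation":[0,0,0.05],"yaw":0},
    {"gripper":0.57,"translation":[0,0,0],"yaw":0},
    {"gripper":0.57,"translation":[0,0,0],"yaw":0},
  ],
)

```text
time_s: 12.0
position: [0.4886, -0.0013, 0.1465]
tcp_rot: [3.141, -0.0, -0.237]
force: [0.8, -2.0, 5.7]
grip_width: 0.0487
grasp_force: 8.4
```

play_rows(
  rows=[
    {"gripper":0.6,"translation":[0,0,0.05],"yaw":0},
    {"gripper":0.6,"translation":[0,0,0],"yaw":0},
    {"gripper":0.6,"translation":[0,0,0],"yaw":0},
  ],
)

```text
time_s: 12.3
position: [0.4875, -0.0006, 0.1447]
tcp_rot: [-3.141, 0.003, -0.237]
force: [0.1, -0.4, -0.3]
grip_width: 0.0513
grasp_force: 0.0
```

play_rows(
  rows=[
    {"gripper":0.64,"translation":[0,0,0],"yaw":0},
    {"gripper":0.64,"translation":[0,0,0],"yaw":0},
    {"gripper":0.64,"translation":[0,0,0],"yaw":0},
  ],
)

```text
time_s: 12.6
position: [0.4884, -0.0011, 0.1457]
tcp_rot: [-3.142, 0.0, -0.237]
force: [-0.2, -0.3, 0.9]
grip_width: 0.0546
grasp_force: 0.0
```

play_rows(
  rows=[
    {"gripper":0.8,"translation":[0,0,0],"yaw":0},
    {"gripper":1,"translation":[0,0,0],"yaw":0},
    {"gripper":1,"translation":[0,0,0],"yaw":0},
    {"gripper":1,"translation":[0,0,0],"yaw":0},
    {"gripper":1,"translation":[0,0,0],"yaw":0},
  ],
)

```text
time_s: 13.1
position: [0.4885, -0.0011, 0.1458]
tcp_rot: [-3.142, 0.0, -0.238]
force: [-0.4, 0.5, 1.1]
grip_width: 0.0856
grasp_force: 0.0
```

play_rows(
  rows=[
    {"gripper":1,"translation":[0,0,-1.5],"yaw":0},
    {"gripper":1,"translation":[0,0,-3],"yaw":0},
    {"gripper":1,"translation":[0,0,-4],"yaw":0},
    {"gripper":1,"translation":[0,0,-4],"yaw":0},
    {"gripper":1,"translation":[0,0,-3],"yaw":0},
  ],
)

```text
time_s: 13.6
position: [0.489, -0.0013, 0.3037]
tcp_rot: [3.142, -0.003, -0.237]
force: [0.6, -0.6, 0.0]
grip_width: 0.0855
grasp_force: 0.0
```

```bash
python3 - <<'E'
from h import *
togo(.4875,-.002,.3,-.2374)
from scipy.spatial.transform import Rotation as R
a=capture("side");W=world(a);h=cv2.cvtColor(a["img"],cv2.COLOR_RGB2HSV)
M=R.from_euler("xyz",[np.pi,0,-.2374]).as_matrix()
T=(W-np.array([.4875,-.002,0]))@M; T[...,2]*=-1
ok=(h[...,0]>100)&(h[...,0]<130)&(h[...,1]>140)&(np.abs(T[...,0])<.04)&(np.abs(T[...,1])<.045)&(T[...,2]>.06)
P=T[ok];print(len(P),"z",np.percentile(P[:,2],[1,3,97,99]).round(4))
for n,s in(("jaw",P[P[:,2]<.112]),("plate",P[P[:,2]>.145])):
    for sg in(-1,1):
        q=s[np.sign(s[:,1])==sg]
        if len(q)>5:print(n,sg,len(q),np.percentile(q,[3,50,97],axis=0).round(4).tolist())
save(cv2.resize(a["img"][125:195,215:285],(600,600),interpolation=cv2.INTER_CUBIC),"c6.png")
E
```

```text
13.6 pos [ 0.489  -0.0013  0.3037] rot [ 3.1416e+00 -2.9000e-03 -2.3750e-01] F [ 0.61 -0.63  0.04] w 0.0855 0.0
tool cm [-0.13  0.11  0.37] toolyaw -0.0001
168 z [0.08   0.0834 0.1709 0.1716]
jaw 1 45 [[-0.0134, 0.0065, 0.0797], [0.011, 0.0125, 0.0913], [0.0217, 0.0167, 0.0989]]
plate -1 34 [[-0.0061, -0.0246, 0.1499], [0.0042, -0.0214, 0.1601], [0.0141, -0.0177, 0.1687]]
plate 1 59 [[-0.0074, 0.02, 0.1462], [0.0053, 0.0245, 0.1597], [0.0159, 0.0289, 0.1716]]
```

View pics/c6.png

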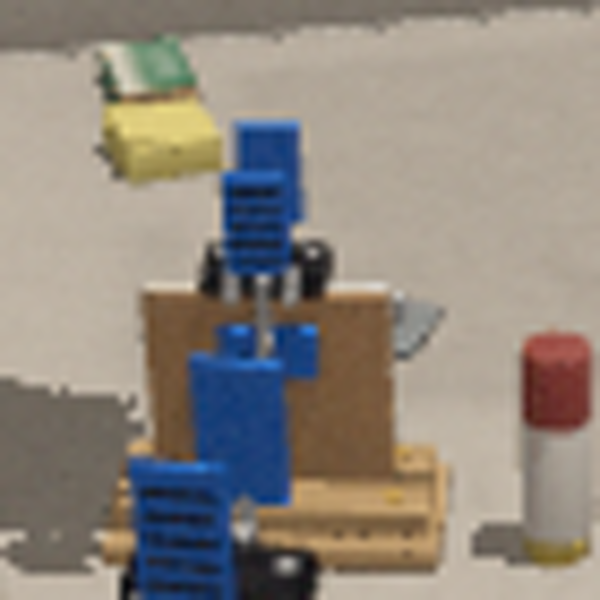

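The clip stands upright on the board (plates at crop (260,200), jaw at (268,350)). Its top is about 62 mm above the board's edge, so the pin is about 9–10 mm in, and it is centred within about 4 mm.

```bash
python3 -c "
from bench import job_done
print(job_done())"
```

```text
the job is handed in; nothing more can be done
None
```

I handed the job in at about 14 s of the 48 s allowed: the blue clip is left gripping the board, upright and about 4 mm from the middle, with the pin an estimated 9–10 mm in and the pressing force about 8 N at most; the judge returned no verdict.

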